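# Stack the bearing parts on the banding-wheel spindle

### The arm

A 6-joint arm with a two-finger parallel gripper is mounted at the origin on the work surface. World frame = base frame: x ahead of the robot, y to its left, z up, the work surface at z = 0. Lengths are in mm, angles in rad, forces in N, time in s.
With the tool pointing down it reaches from about 350 to 775 mm from the base axis. Payload 5.5 kg.
Tool frame: the origin (TCP) lies between the finger pads; the fingertips stand arm.tcp_to_tips ahead of it and the grasp point (between the pads) lies 6 mm ahead of it (arm.tcp_to_tips is the distance from the TCP to the fingertips, in mm); z points along the fingers, y is the line along which they close (so a half turn about z gives the same grasp; the last joint's range is limited). The gripper opens to 85 mm and grips with 20 to 120 N. Pads are 22 mm wide; open, the fingers measure 114 mm over their backs; the gripper's body (76 mm by 85 mm) begins 54 mm behind the grasp point. The pads swing forward as they close: fully open they stand 13 mm farther back than shut.
Start: joints at [1.03, 0.313, 0.046, 1.304, 0, 1.431], TCP at [224.366, 529.461, 256.323] pointing down, gripper open.
Joint ranges: [-2.76, 2.76], [-0.86, 1.69], [-1.03, 1.26], [-2.2, 2.34], [-1.47, 1.5], [-3.14, 3.14]. Speed limits (rad/s): [2.57, 2.57, 3.14, 3.14, 3.14, 3.14].

### API

Orientations are given as [roll, pitch, yaw] about the fixed x, y, z axes, in that order (R = Rz(yaw) Ry(pitch) Rx(roll)).
In Python, from bench import status, imaging, arm gives the robot as it stands.
- The arm moves only by the tool jog_arm, never from a script. Its argument "deltas" is a list of rows, each an object of numbers: "x", "y", "z": the shift along the tool's x, y, z in mm; "spin": the turn about the tool's z in rad. In form: [{"x": .., "y": .., "z": .., "spin": ..}, ...]. A call has 1 to 12 rows; each row shifts and turns the commanded pose from where the row before left it, along the tool's axes as they then stand; what a row does not reach is not made up. A row lasts 1/10 s, in which the tool goes at most 50 mm and 8.59 degrees, less where a joint would pass 70% of its speed; a pose out of reach is approached as far as the arm can. A call is refused whole if a number of a shift passes 50 or a number of a turn 0.15, either way. A call with a gripper value outside its range is refused whole. "gripper" is the closure, from -1 (fully open) to 1 (shut), set as the call begins (left out, the last holds). The fingers move at their own pace and stop on an object; "newtons" is the grip in N (left out, the last holds). Time passes only in rows, so rows that do not move let the fingers close. It gives the time, the measured TCP pose, the force, the opening and the grip force at its end, in the units of the state.
- status.sense(): the state, without advancing time (a new reading comes with each control period).
- imaging.camera(name): name is "side" or "top"; returns a dict with "pixels" (480x640x3 uint8, red, green, blue), "fovy" (degrees; the focal length in pixels is half the picture's height over the tangent of half this angle, whatever the lens; pixels are square), "cx", "cy" (the principal point, pixels), "extrinsics" (4x4, takes a point from camera to world coordinates). Camera axes: x right, y up, looking along -z (the intrinsics and any distortion apply to the point x, -y, -z); pixel columns grow to the right and rows downward; lengths in mm; the calibration is good to about 2 mm. A picture is of the moment at which its call begins. There is no depth.
- arm.finish_job(): hands the job in; it is judged then, once.
The state is a dict: "time": time; "joint_positions": joint angles; "qd": joint speeds; "joint_efforts": joint torques, N m; "position": TCP position; "ee_rot": TCP orientation; "ft_force": force on the tool from outside, world axes, zero at the start; "torque": the same for the moment, N m; "finger_gap": opening from 0.0 (shut) to 1.0 (fully open); "gripper_force": force on a finger pad.
Only numpy, scipy, OpenCV 4.12 (cv2) and the standard library are available. Lean on these libraries where they do the work, as an engineer would, in place of code of your own. Each camera call takes 0.05 s, during which the arm holds its last target. There are 200 camera calls.

### The job

The potter's banding wheel is being put back together: thread its three loose ring parts onto the upright spindle of the wheel base, first the black plastic spacer, then the flat steel washer, then the brass bushing. At the end all three should lie flat in that order, the spacer down on the hub and each next part on the one below.

Things in the scene. Friction and masses are not known exactly. Their poses are not given: they have to be found in the camera images.
- spindle_seat (a point): Foot of the steel spindle on the dark green banding-wheel base, fixed to the table. On the spindle's axis at the hub's top face, 50 mm above the table, where the first part rests; z up. The spindle rises 62 mm above it: 20 mm diameter up to 44 mm, then tapering to a blunt 7 mm tip. Below the point: hub 48 mm in diameter, on a foot disc 116 mm in diameter, up to 14 mm high.
- spacer_center (a point): Spacer: black plastic ring, 48 mm outer diameter, 30 mm hole, 24 mm high. First on the spindle. Lies flat on the table at first; both faces alike. The point is the ring's centre (on its axis, half-way up), z along its axis. 
- washer_center (a point): Washer: flat bright steel ring, 54 mm outer diameter, 30 mm hole, 10 mm thick. Second on the spindle. Lies flat on the table at first; both faces alike. The point is the ring's centre (on its axis, half-way up), z along its axis. 
- bushing_center (a point): Bushing: brass ring, 42 mm outer diameter, 30 mm hole, 20 mm high. Third, on top. Lies flat on the table at first; both faces alike. The point is the ring's centre (on its axis, half-way up), z along its axis. Not to be confused with a red-brown clay ring (60 mm wide), a thin blue cutter ring (56 mm wide) and a wooden stamp that stand among the parts.

How it is judged (in metres and radians):
On the way, in this order (a step that is already met when the one before it is completed fails the run):
1. the black spacer lies on the hub, around the spindle (horizontal distance between spacer_center and spindle_seat below 0.012 m and z of spacer_center in the frame of spindle_seat between 0.006 and 0.018 m and angle between the z axis of spacer_center and the z axis of spindle_seat, either way round below 0.18 rad), for 0.2 s.
2. the steel washer lies on the spacer, around the spindle (all of step 1 and horizontal distance between washer_center and spindle_seat below 0.012 m and z of washer_center in the frame of spindle_seat between 0.023 and 0.035 m and angle between the z axis of washer_center and the z axis of spindle_seat, either way round below 0.18 rad), for 0.2 s.
3. the brass bushing lies on the washer, around the spindle (all of step 2 and horizontal distance between bushing_center and spindle_seat below 0.012 m and z of bushing_center in the frame of spindle_seat between 0.038 and 0.05 m and angle between the z axis of bushing_center and the z axis of spindle_seat, either way round below 0.18 rad), for 0.2 s.
At the end, for the whole second after the job is handed in: The black spacer, steel washer and brass bushing all lie around the spindle in that order from the hub up, at rest: each centre within 12 mm of the spindle's axis and within 6 mm of its proper height (12, 29 and 44 mm above the hub), each within 10 degrees of level (all of step 3 and linear speed of each of spacer, washer, bushing below 0.02 m/s); the robot touches nothing.
It also fails if it takes over 64 s, if anything falls off the work surface, if the arm or the gripper's body presses on something with over 40 N, if the wrist force passes 120 N, or if a joint passes its speed limit or range.

## Working session

There is one attempt and no reset: what is moved stays moved. The work goes in short steps, Python scripts to look and compute and a tool call to move; the robot and the scene stay as the last step left them, time stands still between calls to the robot, and variables do not carry over. Pictures are saved under pics/ and viewed, at most 10 in all, crops included, and the job is handed in when it is done.

Besides the shell and the picture viewer there is one more tool, called after ">>>" as name([rows], argument=value, ...), one row to a line, values as JSON. jog_arm: Moves the arm, as the interface text tells. Its arguments: {"type":"object","properties":{"deltas":{"type":"array","items":{"type":"object","properties":{"x":{"type":"number"},"y":{"type":"number"},"z":{"type":"number"},"spin":{"type":"number"}}}},"gripper":{"type":"number"},"newtons":{"type":"number"}},"required":["deltas"]}

```bash
mkdir -p pics; ls; python3 - <<'E'
from bench import status, imaging, arm
import cv2,numpy as np
s=status.sense();print({k:np.round(v,3) for k,v in s.items()}, arm.tcp_to_tips)
for n in("top","side"):
    c=imaging.camera(n);cv2.imwrite(f"pics/{n}0.png",c["pixels"][:,:,::-1])
    print(n,[k for k in c],c["fovy"],c["cx"],c["cy"],np.round(c["extrinsics"],3).tolist(),{k:v for k,v in c.items() if k not in("pixels","extrinsics")})
E
```

```text
pics
{'time': np.float64(0.0), 'joint_positions': array([ 1.03 ,  0.314,  0.045,  1.304, -0.   ,  1.431]), 'qd': array([ 0.   ,  0.002, -0.001, -0.003,  0.001,  0.002]), 'joint_efforts': array([ 1.0000e-03, -4.8063e+01,  2.9853e+01,  1.9000e-02, -0.0000e+00,
        0.0000e+00]), 'position': array([224.116, 529.007, 255.399]), 'ee_rot': array([-3.14 , -0.   ,  2.741]), 'ft_force': array([-0.445,  0.281,  0.315]), 'torque': array([-0.025, -0.004,  0.009]), 'gripper_force': np.float64(0.0), 'finger_gap': np.float64(0.999)} 25.0
top ['pixels', 'fovy', 'cx', 'cy', 'extrinsics'] 45.55819777486462 323.3655056904783 239.26526013433764 [[0.027, 0.988, -0.152, 370.228], [-0.999, 0.022, -0.032, -20.171], [-0.028, 0.153, 0.988, 1150.111], [0.0, 0.0, 0.0, 1.0]] {'fovy': 45.55819777486462, 'cx': 323.3655056904783, 'cy': 239.26526013433764}
side ['pixels', 'fovy', 'cx', 'cy', 'extrinsics'] 54.85694429058861 321.27540483161357 240.2404909825989 [[-0.973, 0.105, -0.208, 368.313], [-0.232, -0.465, 0.854, 663.191], [-0.007, 0.879, 0.477, 454.836], [0.0, 0.0, 0.0, 1.0]] {'fovy': 54.85694429058861, 'cx': 321.27540483161357, 'cy': 240.2404909825989}
```

View pics/top0.png

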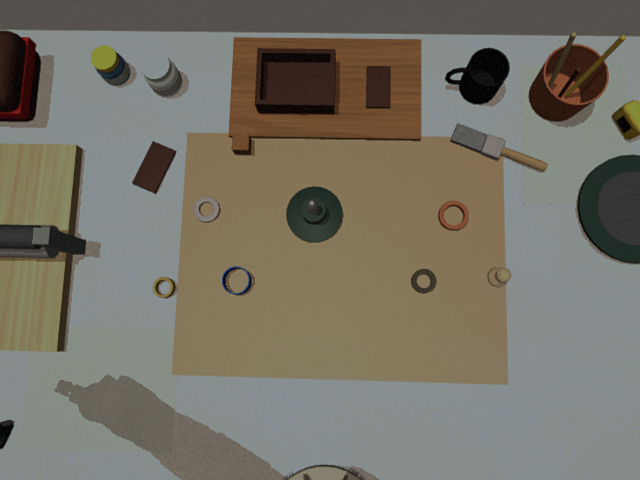

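View pics/side0.png

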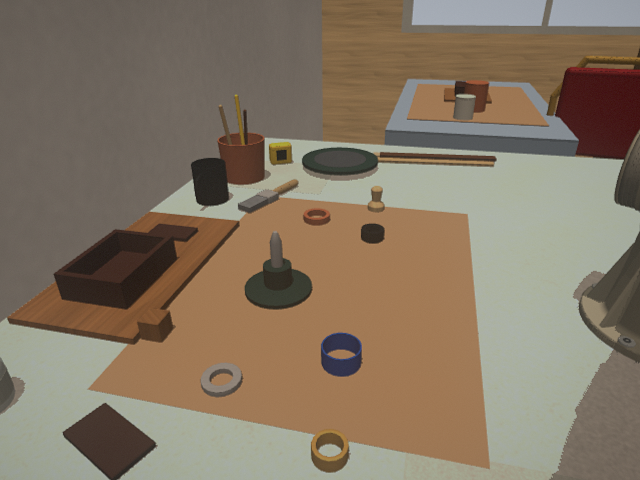

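The top view shows spacer (423,281), washer (207,209), bushing (164,287), spindle base (314,214), and distractors clay ring (453,215), blue cutter (237,280) and stamp (500,277). The side view shows spacer (372,233), washer (221,379), bushing (330,450) and spindle tip (276,235).

```bash
cat > h.py <<'E'
import cv2,numpy as np
def ray(c,u,v):
    f=240/np.tan(np.radians(c["fovy"])/2);E=np.array(c["extrinsics"])
    return E[:3,3],E[:3,:3]@np.array([(u-c["cx"])/f,-(v-c["cy"])/f,-1])
def plane(c,u,v,z):
    o,d=ray(c,u,v);return o+d*(z-o[2])/d[2]
def proj(c,p):
    f=240/np.tan(np.radians(c["fovy"])/2);E=np.array(c["extrinsics"])
    q=E[:3,:3].T@(np.array(p)-E[:3,3]);return c["cx"]-f*q[0]/q[2],c["cy"]+f*q[1]/q[2]
def tri(a,b):
    A=np.zeros((3,3));y=np.zeros(3);
    for o,d in(a,b):
        d=d/np.linalg.norm(d);P=np.eye(3)-np.outer(d,d);A+=P;y+=P@o
    p=np.linalg.solve(A,y);return p,[np.linalg.norm(np.cross(p-o,d/np.linalg.norm(d))) for o,d in(a,b)]
def blob(img,box,thr=28):
    """biggest region in the box differing from the box's border colour: hull centre, size, hull"""
    x0,y0,x1,y1=box;p=cv2.cvtColor(img[y0:y1,x0:x1],cv2.COLOR_RGB2LAB).astype(float)
    b=np.median(np.vstack([p[0],p[-1],p[:,0],p[:,-1]]),0)
    m=(np.linalg.norm(p-b,axis=2)>thr).astype(np.uint8)
    k=max(cv2.findContours(m,cv2.RETR_EXTERNAL,cv2.CHAIN_APPROX_NONE)[0],key=cv2.contourArea)
    h=cv2.convexHull(k);M=cv2.moments(h)
    return (x0+M["m10"]/M["m00"],y0+M["m01"]/M["m00"]),cv2.boundingRect(h),h[:,0]+[x0,y0]
E
python3 - <<'E'
from h import *
from bench import imaging
t,s=imaging.camera("top"),imaging.camera("side")
B={"spacer":((405,263,442,300),(352,217,392,249),12),"washer":((187,189,227,229),(190,355,252,402),5),
"bushing":((148,271,173,303),(300,422,360,475),10),"base":((280,180,350,250),(235,265,322,312),7),"clay":((433,195,474,237),(297,203,337,228),8),"cutter":((217,260,257,300),(310,325,372,382),12)}
for n,(bt,bs,z) in B.items():
    (u,v),r,_=blob(t["pixels"],bt);(a,b),q,_=blob(s["pixels"],bs)
    print(n,np.round([u,v,a,b],1),r[2:],q[2:],"top",plane(t,u,v,z).round(1)[:2],"side",plane(s,a,b,z).round(1)[:2],"tri",tri(ray(t,u,v),ray(s,a,b))[0].round(1))
# spindle tip
print("tip",plane(s,276,233,112).round(1),plane(t,313,205,112).round(1))
cv2.imwrite("pics/z1.png",cv2.hconcat([cv2.resize(t["pixels"][170:260,270:360,::-1],(380,380),interpolation=0),cv2.resize(s["pixels"][220:320,226:326,::-1],(380,380),interpolation=0)]))
E
```

```text
spacer [423.4 280.9 372.3 233. ] (26, 25) (24, 21) top [ 466.3 -184.2] side [ 465.5 -183.7] tri [ 465.9 -184.3   11.7]
washer [212.4 214.3 222.8 385.7] (20, 20) (42, 24) top [592.9 245.8] side [596.6 269.4] tri [601.5 251.9 -14.6]
bushing [163.1 287.3 330.4 443.1] (20, 22) (60, 51) top [440.6 335.8] side [441.7 325.6] tri [440.1 332.8  19.6]
base [314.3 214.2 277.7 287.1] (58, 57) (69, 45) top [597.3  36.5] side [596.9  41.1] tri [598.2  36.7   3.8]
clay [452.7 215.6 316.2 217. ] (30, 30) (28, 17) top [ 600.2 -243.8] side [ 599.2 -240.7] tri [ 600.3 -244.2    6.3]
cutter [237.5 280.6 341.2 354.2] (33, 30) (42, 45) top [457.5 186. ] side [457.6 184.6] tri [457.4 185.8  13.1]
tip [594.   41.3 112. ] [593.7  34.2 112. ]
```

View pics/z1.png

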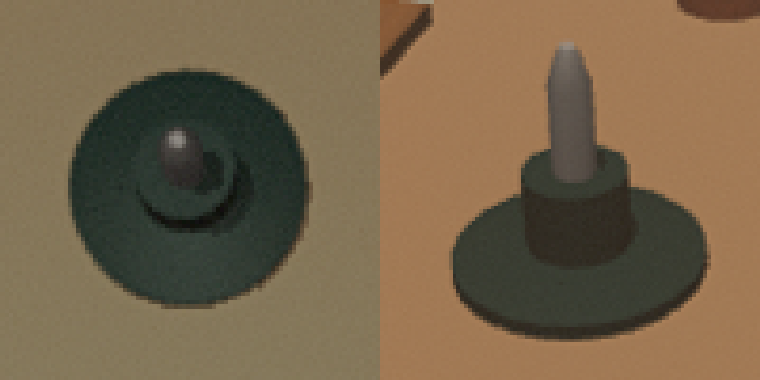

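```bash
python3 - <<'E'
from h import *
from bench import imaging
t,s=imaging.camera("top"),imaging.camera("side")
print("tip",plane(t,312.2,201.5,112).round(1),plane(s,275.2,231.3,112).round(1),tri(ray(t,312.2,201.5),ray(s,275.2,231.3))[0].round(1))
# hub disc front view: hub top centre in side approx (277.2,266)
print("disc14",plane(t,314.3,214.2,12).round(1),"hubtop",plane(s,226+576/3.8,220+172/3.8,50).round(1),plane(t,270+186/4.22,170+180/4.22,50).round(1))
for n,bt,bs,z in(("washer",(187,189,227,229),(190,350,252,408),5),("bushing",(148,271,173,303),(300,422,360,475),10)):
    for thr in(12,18,22):
        (u,v),r,_=blob(t["pixels"],bt,thr);(a,b),q,_=blob(s["pixels"],bs,thr)
        print(n,thr,np.round([u,v,a,b],1),r,q,"top",plane(t,u,v,z).round(1)[:2],"side",plane(s,a,b,z).round(1)[:2],"tri",tri(ray(t,u,v),ray(s,a,b))[0].round(1))
ims=[cv2.resize(t["pixels"][185:233,183:231,::-1],(380,380),interpolation=0),cv2.resize(t["pixels"][267:307,144:184,::-1],(380,380),interpolation=0)]
cv2.imwrite("pics/z2.png",cv2.hconcat(ims))
E
```

```text
tip [600.3  35.9 112. ] [597.2  36.  112. ] [598.9  35.5 111.9]
disc14 [596.2  36.2  12. ] hubtop [432.6   2.4  50. ] [591.8  34.9  50. ]
washer 12 [206.6 209.3 221.1 379.7] (6, 7, 28, 27) (10, 13, 44, 35) top [603.2 258.6] side [603.1 260. ] tri [603.6 259.    3.8]
washer 18 [210.5 214.4 221.3 379.9] (10, 14, 24, 20) (10, 13, 44, 35) top [592.7 249.9] side [602.8 260.3] tri [600.1 253.6  -2.1]
washer 22 [211.6 214.5 222.4 385.5] (12, 14, 22, 20) (11, 23, 43, 25) top [592.6 247.6] side [597.3 269.1] tri [601.  253.4 -12.7]
bushing 12 [163.1 287.4 330.3 443.2] (5, 6, 20, 22) (0, 0, 60, 51) top [440.4 336. ] side [441.7 325.7] tri [440.  333.   19.6]
bushing 18 [163.1 287.4 330.3 443.2] (5, 6, 20, 22) (0, 0, 60, 51) top [440.4 335.9] side [441.7 325.7] tri [440.  333.   19.6]
bushing 22 [163.1 287.3 330.3 443.2] (5, 6, 20, 22) (0, 0, 60, 51) top [440.6 335.9] side [441.7 325.7] tri [440.1 332.9  19.5]
```

View pics/z2.png

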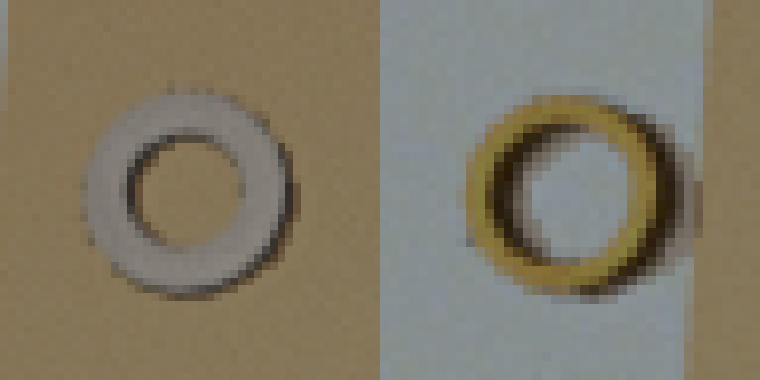

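Crops: washer centred at (206.7,209.2) top view and bushing top face at (163.3,287.0). Estimates: spindle ≈ (597.5,36), spacer (466,-184), washer (603,259), bushing (440,333). I'll turn the tool square first (yaw π), then go to the spacer.

>>> jog_arm([
  {"spin": -0.1335},
  {"spin": -0.1335},
  {"spin": -0.1335},
  {"x": -13, "y": -40},
  {"x": -13, "y": -40},
  {"x": -13, "y": -40},
  {"x": -13, "y": -40},
  {"x": -13, "y": -40},
  {"x": -13, "y": -40},
  {"x": -13, "y": -40},
  {"x": -13, "y": -40},
  {"x": -13, "y": -40},
], gripper=-1, newtons=40)

```text
validation failed for argument at $.de...
```

>>> jog_arm([
  {"x": 0, "y": 0, "z": 0, "spin": -0.1335},
  {"x": 0, "y": 0, "z": 0, "spin": -0.1335},
  {"x": 0, "y": 0, "z": 0, "spin": -0.1335},
  {"x": -13, "y": -40, "z": 0, "spin": 0},
  {"x": -13, "y": -40, "z": 0, "spin": 0},
  {"x": -13, "y": -40, "z": 0, "spin": 0},
  {"x": -13, "y": -40, "z": 0, "spin": 0},
  {"x": -13, "y": -40, "z": 0, "spin": 0},
  {"x": -13, "y": -40, "z": 0, "spin": 0},
  {"x": -13, "y": -40, "z": 0, "spin": 0},
  {"x": -13, "y": -40, "z": 0, "spin": 0},
  {"x": -13, "y": -40, "z": 0, "spin": 0},
], gripper=-1, newtons=40)

```text
time: 1.5
position: [341.4, 167.9, 256.5]
ee_rot: [3.141, 0.001, -3.141]
ft_force: [0.8, -0.3, 0.3]
finger_gap: 1.001
gripper_force: 0.0
```

>>> jog_arm([
  {"x": -13.8, "y": -39.1, "z": 0, "spin": 0},
  {"x": -13.8, "y": -39.1, "z": 0, "spin": 0},
  {"x": -13.8, "y": -39.1, "z": 0, "spin": 0},
  {"x": -13.8, "y": -39.1, "z": 0, "spin": 0},
  {"x": -13.8, "y": -39.1, "z": 0, "spin": 0},
  {"x": -13.8, "y": -39.1, "z": 0, "spin": 0},
  {"x": -13.8, "y": -39.1, "z": 0, "spin": 0},
  {"x": -13.8, "y": -39.1, "z": 0, "spin": 0},
  {"x": -13.8, "y": -39.1, "z": 0, "spin": 0},
  {"x": 0, "y": 0, "z": 40, "spin": 0},
  {"x": 0, "y": 0, "z": 40, "spin": 0},
  {"x": 0, "y": 0, "z": 40, "spin": 0},
])

```text
time: 2.7
position: [465.5, -183.2, 135.1]
ee_rot: [-3.141, 0.001, 3.14]
ft_force: [-0.4, 0.3, -0.2]
finger_gap: 0.999
gripper_force: 0.0
```

>>> jog_arm([
  {"x": 0, "y": 0, "z": 30, "spin": 0},
  {"x": 0, "y": 0, "z": 30, "spin": 0},
  {"x": 0, "y": 0, "z": 20, "spin": 0},
  {"x": 0, "y": 0, "z": 0, "spin": 0},
  {"x": 0, "y": 0, "z": 0, "spin": 0},
])

```text
time: 3.2
position: [465.3, -182.5, 56.5]
ee_rot: [3.141, -0.001, 3.141]
ft_force: [-0.1, -1.6, 0.6]
finger_gap: 0.996
gripper_force: 0.0
```

>>> jog_arm([
  {"x": 0, "y": -1, "z": 13, "spin": 0},
  {"x": 0, "y": 0, "z": 13, "spin": 0},
  {"x": 0, "y": 0, "z": 0, "spin": 0},
])

```text
time: 3.5
position: [465.5, -183.6, 30.7]
ee_rot: [-3.141, 0.0, 3.141]
ft_force: [-1.1, 0.2, -0.0]
finger_gap: 0.999
gripper_force: 0.0
```

>>> jog_arm([
  {"x": 0, "y": 0, "z": 0, "spin": 0},
  {"x": 0, "y": 0, "z": 0, "spin": 0},
  {"x": 0, "y": 0, "z": 0, "spin": 0},
  {"x": 0, "y": 0, "z": 0, "spin": 0},
  {"x": 0, "y": 0, "z": 0, "spin": 0},
  {"x": 0, "y": 0, "z": 0, "spin": 0},
  {"x": 0, "y": 0, "z": 0, "spin": 0},
  {"x": 0, "y": 0, "z": 0, "spin": 0},
], gripper=1, newtons=40)

```text
time: 4.3
position: [466.2, -184.0, 31.8]
ee_rot: [-3.14, 0.002, 3.142]
ft_force: [-1.2, 0.6, 6.2]
finger_gap: 0.541
gripper_force: 40.6
```

>>> jog_arm([
  {"x": 0, "y": 0, "z": -20, "spin": 0},
  {"x": 0, "y": 0, "z": -40, "spin": 0},
  {"x": 0, "y": 0, "z": -40, "spin": 0},
  {"x": 0, "y": 0, "z": -40, "spin": 0},
  {"x": 0, "y": 0, "z": 0, "spin": 0},
  {"x": 0, "y": 0, "z": 0, "spin": 0},
])

```text
time: 4.9
position: [466.1, -183.9, 171.6]
ee_rot: [-3.14, 0.003, 3.141]
ft_force: [0.3, -0.1, -1.2]
finger_gap: 0.541
gripper_force: 41.7
```

```bash
python3 - <<'E'
from h import *
from bench import imaging,status
c=imaging.camera("side");q=status.sense()["position"];print(q)
u,v=map(int,proj(c,[q[0],q[1],q[2]-20]));print(u,v)
for z in(0,-6,-25,-31):print(z,np.round(proj(c,q+[0,0,z]),1))
cv2.imwrite("pics/g1.png",cv2.resize(c["pixels"][v-50:v+50,u-65:u+65,::-1],(780,600),interpolation=0))
E
```

```text
[ 465.16559319 -183.36235223  170.20526426]
375 169
0 [376.3 159.3]
-6 [376.1 162.4]
-25 [375.6 171.8]
-31 [375.5 174.8]
```

View pics/g1.png

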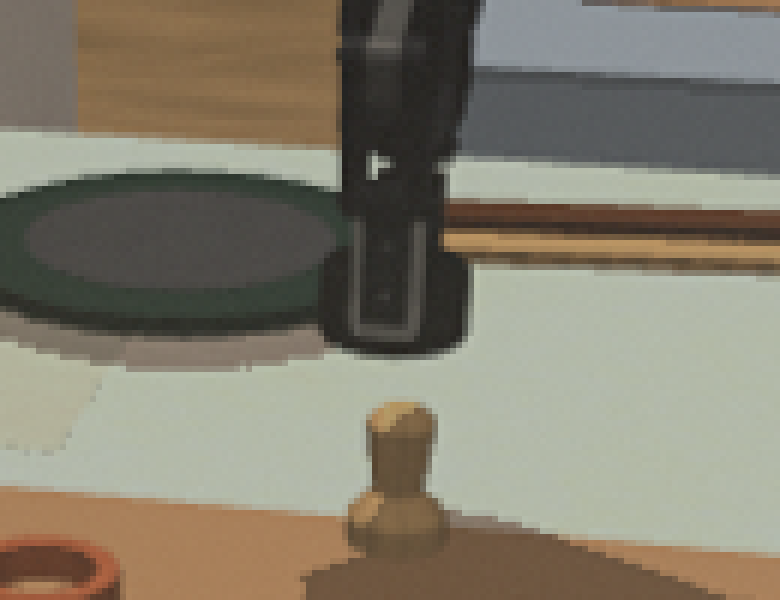

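The spacer is held level at crop (395,300), its bottom just below the fingertips, about 31 mm below the TCP. Moving over the spindle.

>>> jog_arm([
  {"x": -19, "y": 31.4, "z": 0, "spin": 0},
  {"x": -19, "y": 31.4, "z": 0, "spin": 0},
  {"x": -19, "y": 31.4, "z": 0, "spin": 0},
  {"x": -19, "y": 31.4, "z": 0, "spin": 0},
  {"x": -19, "y": 31.4, "z": 0, "spin": 0},
  {"x": -19, "y": 31.4, "z": 0, "spin": 0},
  {"x": -18, "y": 31.4, "z": 0, "spin": 0},
  {"x": 0, "y": 0, "z": 0, "spin": 0},
  {"x": 0, "y": 0, "z": 0, "spin": 0},
  {"x": 0, "y": 0, "z": 0, "spin": 0},
])

```text
time: 5.95
position: [596.2, 35.7, 168.9]
ee_rot: [-3.142, -0.003, 3.141]
ft_force: [0.4, -0.8, -1.2]
finger_gap: 0.538
gripper_force: 41.7
```

```bash
python3 - <<'E'
from h import *
from bench import imaging,status
c=imaging.camera("side");q=np.mean([status.sense()["position"] for _ in range(5)],0);print(q)
print(np.round(proj(c,[597.5,36,112]),1))
cv2.imwrite("pics/g2.png",cv2.resize(c["pixels"][170:300,200:360,::-1],(736,598),interpolation=0))
E
```

```text
[596.3567407   35.35836196 169.33041598]
[275.  231.3]
```

View pics/g2.png

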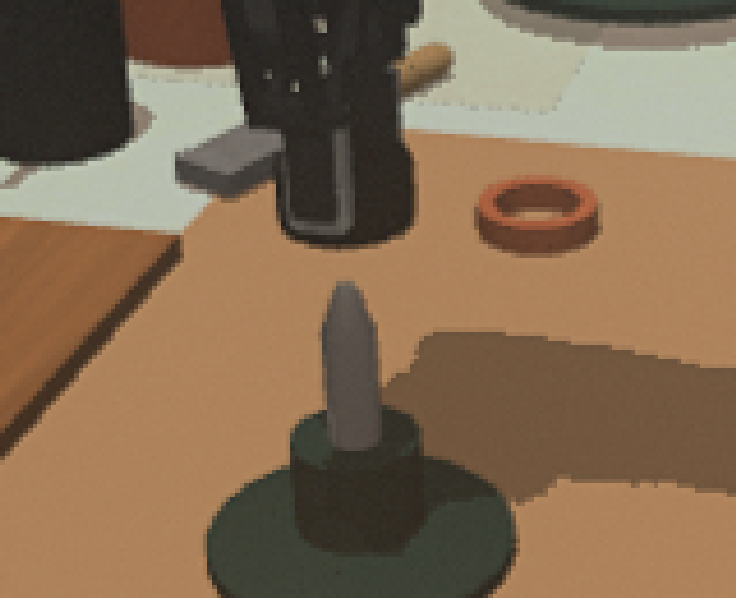

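The spacer (crop x centre 346, bottom edge row 245) is in line with the spindle tip (347,285).

>>> jog_arm([
  {"x": -1, "y": 0.5, "z": 15, "spin": 0},
  {"x": 0, "y": 0, "z": 10, "spin": 0},
  {"x": 0, "y": 0, "z": 10, "spin": 0},
  {"x": 0, "y": 0, "z": 10, "spin": 0},
  {"x": 0, "y": 0, "z": 10, "spin": 0},
  {"x": 0, "y": 0, "z": 0, "spin": 0},
])

```text
time: 6.6
position: [597.2, 36.7, 113.4]
ee_rot: [3.141, -0.003, 3.141]
ft_force: [-1.0, 1.0, -1.1]
finger_gap: 0.542
gripper_force: 41.7
```

>>> jog_arm([
  {"x": 0, "y": 0, "z": 10, "spin": 0},
  {"x": 0, "y": 0, "z": 10, "spin": 0},
  {"x": 0, "y": 0, "z": 5, "spin": 0},
  {"x": 0, "y": 0, "z": 0, "spin": 0},
  {"x": 0, "y": 0, "z": 0, "spin": 0},
])

```text
time: 7.1
position: [598.4, 36.8, 90.2]
ee_rot: [3.141, -0.0, 3.141]
ft_force: [0.3, 0.6, -1.2]
finger_gap: 0.538
gripper_force: 41.7
```

>>> jog_arm([
  {"x": 0, "y": 0, "z": 4, "spin": 0},
  {"x": 0, "y": 0, "z": 3, "spin": 0},
  {"x": 0, "y": 0, "z": 0, "spin": 0},
  {"x": 0, "y": 0, "z": 0, "spin": 0},
])

```text
time: 7.5
position: [598.4, 36.8, 83.2]
ee_rot: [3.141, -0.0, 3.141]
ft_force: [0.1, 0.6, -0.4]
finger_gap: 0.533
gripper_force: 41.7
```

>>> jog_arm([
  {"x": 0, "y": 0, "z": 1.5, "spin": 0},
  {"x": 0, "y": 0, "z": 0, "spin": 0},
  {"x": 0, "y": 0, "z": 0, "spin": 0},
])

```text
time: 7.8
position: [598.5, 36.7, 81.9]
ee_rot: [3.142, 0.0, 3.141]
ft_force: [-0.6, 1.1, 0.0]
finger_gap: 0.539
gripper_force: 41.7
```

>>> jog_arm([
  {"x": 0, "y": 0, "z": 0, "spin": 0},
  {"x": 0, "y": 0, "z": 0, "spin": 0},
  {"x": 0, "y": 0, "z": 0, "spin": 0},
  {"x": 0, "y": 0, "z": 0, "spin": 0},
  {"x": 0, "y": 0, "z": 0, "spin": 0},
  {"x": 0, "y": 0, "z": 0, "spin": 0},
  {"x": 0, "y": 0, "z": 0, "spin": 0},
], gripper=-1)

```text
time: 8.5
position: [598.4, 36.8, 81.8]
ee_rot: [3.142, 0.0, 3.141]
ft_force: [0.3, -0.7, -0.1]
finger_gap: 1.001
gripper_force: 0.0
```

>>> jog_arm([
  {"x": 0, "y": 0, "z": -30, "spin": 0},
  {"x": 0, "y": 0, "z": -30, "spin": 0},
  {"x": 0, "y": 0, "z": -40, "spin": 0},
  {"x": -1, "y": 37, "z": 0, "spin": 0},
  {"x": -1, "y": 37, "z": 0, "spin": 0},
  {"x": -1, "y": 37, "z": 0, "spin": 0},
  {"x": -1, "y": 37, "z": 0, "spin": 0},
  {"x": -1, "y": 37, "z": 0, "spin": 0},
  {"x": -1, "y": 37, "z": 0, "spin": 0},
  {"x": 0, "y": 0, "z": 0, "spin": 0},
  {"x": 0, "y": 0, "z": 0, "spin": 0},
])

```text
time: 9.6
position: [604.1, 259.7, 181.5]
ee_rot: [-3.141, -0.0, -3.14]
ft_force: [0.2, -0.4, -0.2]
finger_gap: 1.002
gripper_force: 0.0
```

```bash
python3 - <<'E'
from h import *
from bench import imaging,status
t,s=imaging.camera("top"),imaging.camera("side");q=np.mean([status.sense()["position"] for _ in range(5)],0);print(q)
for p in([597.5,36,62],[597.5,36,112]):print(np.round(proj(s,p),1),np.round(proj(t,p),1))
a=cv2.resize(t["pixels"][170:260,270:360,::-1],(390,390),interpolation=0);b=cv2.resize(s["pixels"][220:320,226:326,::-1],(390,390),interpolation=0)
cv2.imwrite("pics/g3.png",cv2.hconcat([a,b]))
E
```

```text
[604.38946508 258.05269243 181.65188564]
[276.6 257.9] [313.3 208.5]
[275.  231.3] [312.1 203. ]
```

View pics/g3.png

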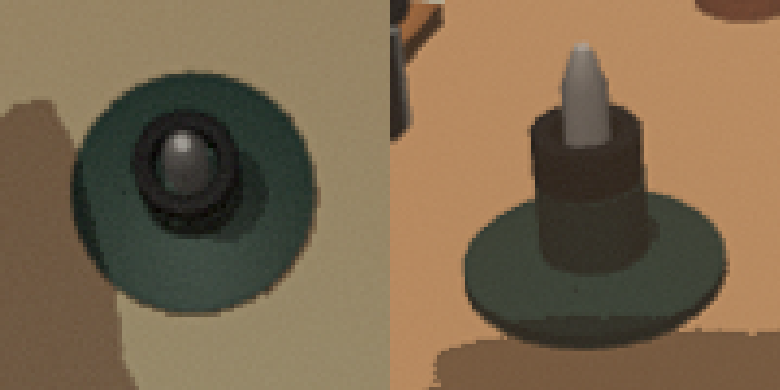

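The spacer sits level on the hub around the spindle (side crop rows 105–200, x centre 587). Next, the washer.

>>> jog_arm([
  {"x": 1, "y": 0, "z": 40, "spin": 0},
  {"x": 0, "y": 0, "z": 40, "spin": 0},
  {"x": 0, "y": 0, "z": 35, "spin": 0},
  {"x": 0, "y": 0, "z": 25, "spin": 0},
  {"x": 0, "y": 0, "z": 10, "spin": 0},
  {"x": 0, "y": 0, "z": 3, "spin": 0},
  {"x": 0, "y": 0, "z": 0, "spin": 0},
  {"x": 0, "y": 0, "z": 0, "spin": 0},
])

```text
time: 10.5
position: [604.9, 258.8, 30.7]
ee_rot: [3.141, 0.003, 3.141]
ft_force: [-0.1, 0.1, 0.2]
finger_gap: 0.998
gripper_force: 0.0
```

>>> jog_arm([
  {"x": 0, "y": 0, "z": 0, "spin": 0},
  {"x": 0, "y": 0, "z": 0, "spin": 0},
  {"x": 0, "y": 0, "z": 0, "spin": 0},
  {"x": 0, "y": 0, "z": 0, "spin": 0},
  {"x": 0, "y": 0, "z": 0, "spin": 0},
  {"x": 0, "y": 0, "z": 0, "spin": 0},
  {"x": 0, "y": 0, "z": 0, "spin": 0},
  {"x": 0, "y": 0, "z": 0, "spin": 0},
], gripper=1, newtons=40)

```text
time: 11.3
position: [604.1, 259.0, 30.4]
ee_rot: [3.141, 0.002, 3.142]
ft_force: [-1.6, -0.1, 5.1]
finger_gap: 0.582
gripper_force: 40.5
```

>>> jog_arm([
  {"x": 0, "y": 0, "z": -10, "spin": 0},
  {"x": 0, "y": 0, "z": -40, "spin": 0},
  {"x": 0, "y": 0, "z": -40, "spin": 0},
  {"x": 0, "y": 0, "z": -40, "spin": 0},
  {"x": 0, "y": 0, "z": -10, "spin": 0},
  {"x": 0, "y": 0, "z": 0, "spin": 0},
  {"x": 0, "y": 0, "z": 0, "spin": 0},
])

```text
time: 12.0
position: [602.9, 258.6, 167.8]
ee_rot: [-3.141, -0.001, 3.141]
ft_force: [0.5, 0.7, -1.7]
finger_gap: 0.583
gripper_force: 41.9
```

```bash
python3 - <<'E'
from h import *
from bench import imaging,status
c=imaging.camera("side");q=np.mean([status.sense()["position"] for _ in range(5)],0);print(q)
u,v=map(int,proj(c,[q[0],q[1],q[2]-20]));print(u,v)
for z in(0,-25,-31):print(z,np.round(proj(c,q+[0,0,z]),1))
cv2.imwrite("pics/g4.png",cv2.resize(c["pixels"][max(v-70,0):v+70,u-90:u+90,::-1],(720,560),interpolation=0))
E
```

```text
[602.38366268 258.42871712 166.90005126]
208 289
0 [206.8 275.2]
-25 [209.5 293.2]
-31 [210.1 297.4]
```

View pics/g4.png

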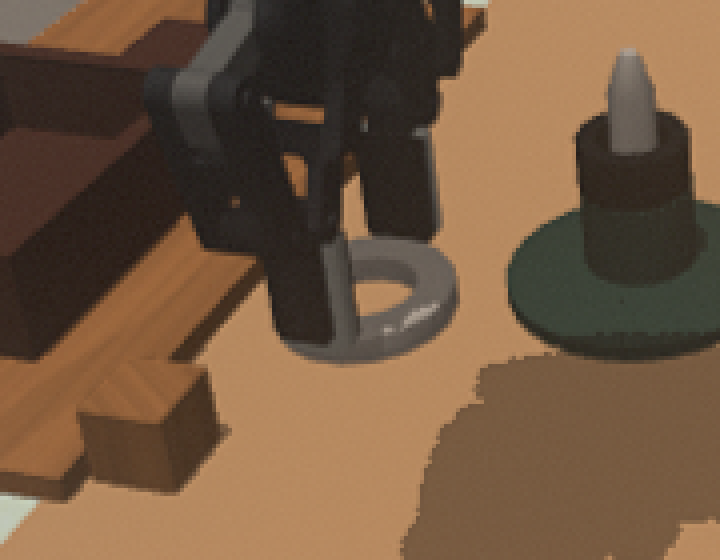

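The washer is held roughly level, centred at crop (370,300) = pixel (210.5,294), within about 1–2 mm of the tool axis. Carrying it to the spindle.

>>> jog_arm([
  {"x": 1, "y": -37, "z": 0, "spin": 0},
  {"x": 1, "y": -37, "z": 0, "spin": 0},
  {"x": 1, "y": -37, "z": 0, "spin": 0},
  {"x": 1, "y": -37, "z": 0, "spin": 0},
  {"x": 0, "y": -37, "z": 0, "spin": 0},
  {"x": 0, "y": -37, "z": 0, "spin": 0},
  {"x": 0, "y": 0, "z": 0, "spin": 0},
  {"x": 0, "y": 0, "z": 0, "spin": 0},
])

```text
time: 12.85
position: [598.3, 35.9, 166.8]
ee_rot: [3.141, -0.004, 3.139]
ft_force: [-0.2, 0.2, -0.9]
finger_gap: 0.582
gripper_force: 41.9
```

```bash
python3 - <<'E'
from h import *
from bench import imaging,status
c=imaging.camera("side");q=np.mean([status.sense()["position"] for _ in range(5)],0);print(q)
print(np.round(proj(c,q-[0,0,25.5]),1))
p=c["pixels"];L=cv2.cvtColor(p,cv2.COLOR_RGB2HSV)
u,v=map(int,proj(c,q-[0,0,25.5]))
cv2.imwrite("pics/g5.png",cv2.resize(p[v-40:v+60,u-65:u+65,::-1],(780,600),interpolation=0));print(u-65,v-40)
E
```

```text
[598.44390469  36.81122371 167.10904888]
[273.2 214.8]
208 174
```

View pics/g5.png

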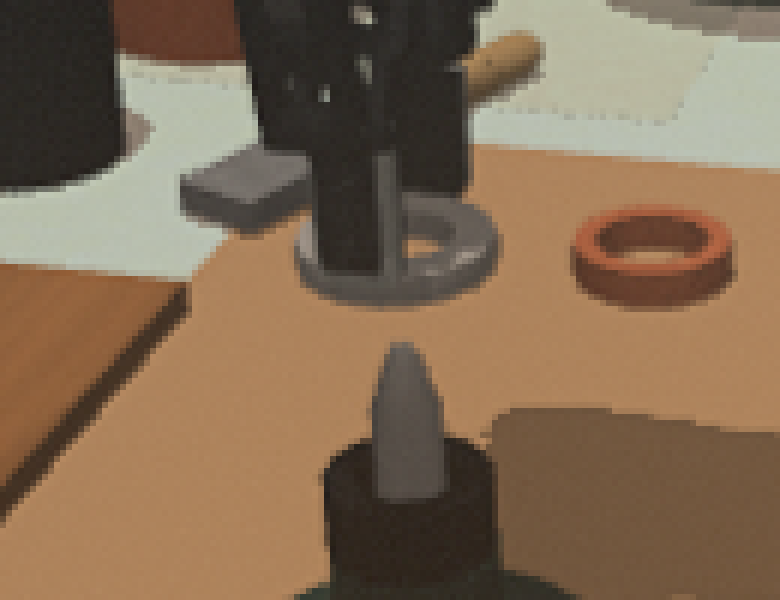

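Washer centre is at (274.5,215.7) in the side view, about 2 mm to -x of the tool axis; spindle tip (275,231). Correcting +1.5 mm in x and descending.

>>> jog_arm([
  {"x": -1.5, "y": 0, "z": 15, "spin": 0},
  {"x": 0, "y": 0, "z": 10, "spin": 0},
  {"x": 0, "y": 0, "z": 10, "spin": 0},
  {"x": 0, "y": 0, "z": 10, "spin": 0},
  {"x": 0, "y": 0, "z": 8, "spin": 0},
  {"x": 0, "y": 0, "z": 4, "spin": 0},
  {"x": 0, "y": 0, "z": 0, "spin": 0},
  {"x": 0, "y": 0, "z": 0, "spin": 0},
])

```text
time: 13.7
position: [601.1, 36.7, 112.1]
ee_rot: [3.142, 0.0, 3.141]
ft_force: [0.4, 0.6, -1.0]
finger_gap: 0.586
gripper_force: 42.0
```

>>> jog_arm([
  {"x": 0, "y": 0, "z": 2, "spin": 0},
  {"x": 0, "y": 0, "z": 1.5, "spin": 0},
  {"x": 0, "y": 0, "z": 0, "spin": 0},
  {"x": 0, "y": 0, "z": 0, "spin": 0},
])

```text
time: 14.1
position: [600.9, 36.7, 108.4]
ee_rot: [3.141, 0.0, 3.141]
ft_force: [-0.0, -0.6, -0.8]
finger_gap: 0.591
gripper_force: 41.9
```

>>> jog_arm([
  {"x": 1, "y": 0, "z": 1.5, "spin": 0},
  {"x": 0, "y": 0, "z": 1.5, "spin": 0},
  {"x": 0, "y": 0, "z": 0, "spin": 0},
  {"x": 0, "y": 0, "z": 0, "spin": 0},
])

```text
time: 14.5
position: [599.9, 36.8, 105.2]
ee_rot: [3.142, -0.0, 3.141]
ft_force: [-0.3, 0.0, -0.6]
finger_gap: 0.584
gripper_force: 41.9
```

>>> jog_arm([
  {"x": 0, "y": 0, "z": 0, "spin": 0},
  {"x": 0, "y": 0, "z": 0, "spin": 0},
  {"x": 0, "y": 0, "z": 0, "spin": 0},
  {"x": 0, "y": 0, "z": 0, "spin": 0},
  {"x": 0, "y": 0, "z": 0, "spin": 0},
  {"x": 0, "y": 0, "z": 0, "spin": 0},
  {"x": 0, "y": 0, "z": 0, "spin": 0},
], gripper=-1)

```text
time: 15.2
position: [599.9, 36.8, 105.3]
ee_rot: [3.142, 0.0, 3.141]
ft_force: [0.1, -0.0, 0.2]
finger_gap: 1.003
gripper_force: 0.0
```

>>> jog_arm([
  {"x": 0, "y": 0, "z": -30, "spin": 0},
  {"x": 0, "y": 0, "z": -30, "spin": 0},
  {"x": 0, "y": 0, "z": -20, "spin": 0},
  {"x": 20, "y": 37, "z": 0, "spin": 0},
  {"x": 20, "y": 37, "z": 0, "spin": 0},
  {"x": 20, "y": 37, "z": 0, "spin": 0},
  {"x": 20, "y": 37, "z": 0, "spin": 0},
  {"x": 20, "y": 37, "z": 0, "spin": 0},
  {"x": 20, "y": 37, "z": 0, "spin": 0},
  {"x": 20, "y": 37, "z": 0, "spin": 0},
  {"x": 20, "y": 37, "z": 0, "spin": 0},
  {"x": 0, "y": 0, "z": 0, "spin": 0},
])

```text
time: 16.4
position: [437.4, 336.5, 185.5]
ee_rot: [3.14, -0.0, -3.136]
ft_force: [-0.1, -0.1, -0.7]
finger_gap: 1.0
gripper_force: 0.0
```

```bash
python3 - <<'E'
from h import *
from bench import imaging,status
t,s=imaging.camera("top"),imaging.camera("side");q=np.mean([status.sense()["position"] for _ in range(5)],0);print(q)
for n,c in(("t",t),("s",s)):
    u,v=map(int,proj(c,[597.5,36,79]));x0,y0=u-25,v-20
    p=c["pixels"][y0:y0+40,x0:x0+50].astype(int)
    m=((p.max(2)-p.min(2)<22)&(p.sum(2)>200)).astype(np.uint8)   # bright grey
    print(n,np.round(proj(c,[597.5,36,79]),1))
    for k in cv2.findContours(m,cv2.RETR_EXTERNAL,cv2.CHAIN_APPROX_NONE)[0]:
        if cv2.contourArea(k)>20:print(np.array(cv2.boundingRect(k))+[x0,y0,0,0])
a=cv2.resize(t["pixels"][170:260,270:360,::-1],(390,390),interpolation=0);b=cv2.resize(s["pixels"][220:320,226:326,::-1],(390,390),interpolation=0)
cv2.imwrite("pics/g6.png",cv2.hconcat([a,b]))
E
```

```text
[439.43102546 333.58380805 185.32893344]
t [312.9 206.7]
[298 191  28  29]
s [276.1 249.1]
[259 248  32  12]
[266 232  18  20]
```

Washer silhouette: top view box centre (312,205.5) against the predicted (312.9,206.7), and side view (275,~250) — seated within 1–2 mm. Next, the bushing.

>>> jog_arm([
  {"x": -0.5, "y": -0.5, "z": 40, "spin": 0},
  {"x": 0, "y": 0, "z": 40, "spin": 0},
  {"x": 0, "y": 0, "z": 35, "spin": 0},
  {"x": 0, "y": 0, "z": 25, "spin": 0},
  {"x": 0, "y": 0, "z": 10, "spin": 0},
  {"x": 0, "y": 0, "z": 0, "spin": 0},
  {"x": 0, "y": 0, "z": 0, "spin": 0},
  {"x": 0, "y": 0, "z": 0, "spin": 0},
])

```text
time: 17.3
position: [442.0, 332.8, 37.1]
ee_rot: [3.14, 0.003, 3.141]
ft_force: [0.1, 0.3, 0.5]
finger_gap: 1.002
gripper_force: 0.0
```

>>> jog_arm([
  {"x": 0, "y": 0, "z": 0, "spin": 0},
  {"x": 0, "y": 0, "z": 0, "spin": 0},
  {"x": 0, "y": 0, "z": 0, "spin": 0},
  {"x": 0, "y": 0, "z": 0, "spin": 0},
  {"x": 0, "y": 0, "z": 0, "spin": 0},
  {"x": 0, "y": 0, "z": 0, "spin": 0},
  {"x": 0, "y": 0, "z": 0, "spin": 0},
  {"x": 0, "y": 0, "z": 0, "spin": 0},
], gripper=1, newtons=40)

```text
time: 18.1
position: [440.8, 332.6, 36.3]
ee_rot: [3.141, 0.001, -3.141]
ft_force: [-1.7, -1.5, 6.8]
finger_gap: 0.466
gripper_force: 39.5
```

>>> jog_arm([
  {"x": 0, "y": 0, "z": -10, "spin": 0},
  {"x": 0, "y": 0, "z": -40, "spin": 0},
  {"x": 0, "y": 0, "z": -40, "spin": 0},
  {"x": 0, "y": 0, "z": -40, "spin": 0},
  {"x": 0, "y": 0, "z": -10, "spin": 0},
  {"x": 0, "y": 0, "z": 0, "spin": 0},
  {"x": 0, "y": 0, "z": 0, "spin": 0},
  {"x": 0, "y": 0, "z": 0, "spin": 0},
])

```text
time: 18.9
position: [439.3, 331.6, 173.2]
ee_rot: [-3.14, -0.003, 3.141]
ft_force: [-0.0, 0.2, -0.7]
finger_gap: 0.462
gripper_force: 40.7
```

>>> jog_arm([
  {"x": -19.8, "y": -37, "z": 0, "spin": 0},
  {"x": -19.8, "y": -37, "z": 0, "spin": 0},
  {"x": -19.8, "y": -37, "z": 0, "spin": 0},
  {"x": -19.8, "y": -37, "z": 0, "spin": 0},
  {"x": -19.8, "y": -37, "z": 0, "spin": 0},
  {"x": -19.8, "y": -37, "z": 0, "spin": 0},
  {"x": -19.8, "y": -37, "z": 0, "spin": 0},
  {"x": -19.8, "y": -37, "z": 0, "spin": 0},
  {"x": 0, "y": 0, "z": 0, "spin": 0},
  {"x": 0, "y": 0, "z": 0, "spin": 0},
])

```text
time: 19.9
position: [598.0, 35.3, 173.1]
ee_rot: [3.141, -0.004, 3.139]
ft_force: [0.4, -0.4, -1.2]
finger_gap: 0.462
gripper_force: 40.8
```

```bash
python3 - <<'E'
from h import *
from bench import imaging,status
c=imaging.camera("side");q=np.mean([status.sense()["position"] for _ in range(8)],0);print(q)
print(np.round(proj(c,q-[0,0,26]),1))
u,v=map(int,proj(c,q-[0,0,26]))
m=cv2.inRange(cv2.cvtColor(c["pixels"],cv2.COLOR_RGB2HSV),(15,120,60),(30,255,255));w=np.zeros_like(m);w[v-25:v+25,u-30:u+30]=m[v-25:v+25,u-30:u+30]
print(cv2.boundingRect(cv2.findNonZero(w)))
cv2.imwrite("pics/g7.png",cv2.resize(c["pixels"][v-40:v+60,u-65:u+65,::-1],(780,600),interpolation=0));print(u-65,v-40)
E
```

```text
[597.63866186  36.33553121 173.48896628]
[273.6 211.4]
(243, 199, 60, 37)
208 171
```

View pics/g7.png

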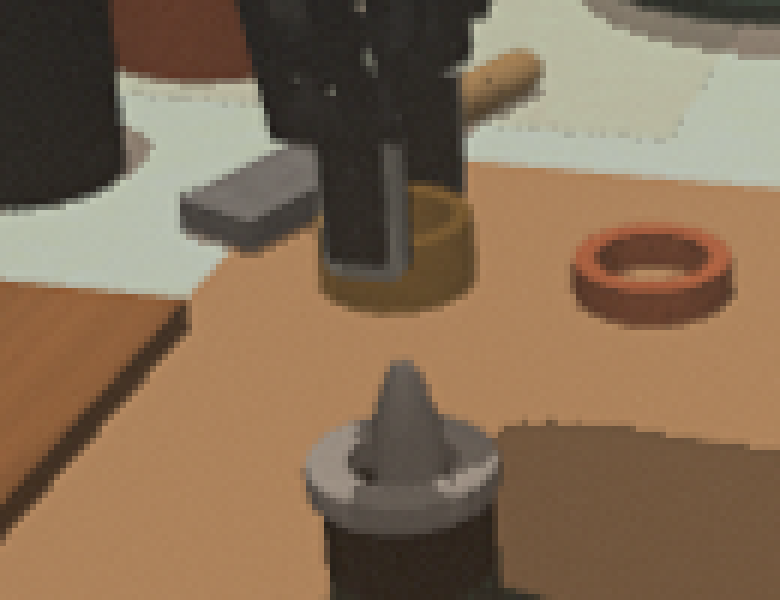

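The washer is seated level (crop 400,475). The bushing is held level, centre (397,250), well in line with the spindle tip (402,365). Descending.

>>> jog_arm([
  {"x": -0.5, "y": 0, "z": 12, "spin": 0},
  {"x": 0, "y": 0, "z": 10, "spin": 0},
  {"x": 0, "y": 0, "z": 10, "spin": 0},
  {"x": 0, "y": 0, "z": 10, "spin": 0},
  {"x": 0, "y": 0, "z": 5, "spin": 0},
  {"x": 0, "y": 0, "z": 0, "spin": 0},
  {"x": 0, "y": 0, "z": 0, "spin": 0},
])

```text
time: 20.65
position: [599.4, 36.3, 128.4]
ee_rot: [3.141, 0.0, 3.141]
ft_force: [1.1, -0.3, -0.7]
finger_gap: 0.462
gripper_force: 40.8
```

>>> jog_arm([
  {"x": 0, "y": 0, "z": 2, "spin": 0},
  {"x": 0, "y": 0, "z": 2, "spin": 0},
  {"x": 0, "y": 0, "z": 0, "spin": 0},
  {"x": 0, "y": 0, "z": 0, "spin": 0},
])

```text
time: 21.05
position: [599.4, 36.2, 124.4]
ee_rot: [3.142, 0.0, 3.141]
ft_force: [-0.1, -0.1, -0.9]
finger_gap: 0.465
gripper_force: 40.8
```

>>> jog_arm([
  {"x": 0, "y": 0, "z": 1.5, "spin": 0},
  {"x": 0, "y": 0, "z": 1.5, "spin": 0},
  {"x": 0, "y": 0, "z": 0.5, "spin": 0},
  {"x": 0, "y": 0, "z": 0, "spin": 0},
  {"x": 0, "y": 0, "z": 0, "spin": 0},
])

```text
time: 21.55
position: [599.3, 36.3, 120.8]
ee_rot: [3.141, -0.0, 3.141]
ft_force: [0.6, 0.2, -0.7]
finger_gap: 0.469
gripper_force: 40.8
```

>>> jog_arm([
  {"x": 0, "y": 0, "z": 0, "spin": 0},
  {"x": 0, "y": 0, "z": 0, "spin": 0},
  {"x": 0, "y": 0, "z": 0, "spin": 0},
  {"x": 0, "y": 0, "z": 0, "spin": 0},
  {"x": 0, "y": 0, "z": 0, "spin": 0},
  {"x": 0, "y": 0, "z": 0, "spin": 0},
  {"x": 0, "y": 0, "z": 0, "spin": 0},
], gripper=-1)

```text
time: 22.25
position: [599.3, 36.3, 120.8]
ee_rot: [3.142, 0.0, 3.141]
ft_force: [-0.6, 0.1, 0.8]
finger_gap: 1.0
gripper_force: 0.0
```

>>> jog_arm([
  {"x": 0, "y": 0, "z": -30, "spin": 0},
  {"x": 0, "y": 0, "z": -30, "spin": 0},
  {"x": 0, "y": 0, "z": -30, "spin": 0},
  {"x": 0, "y": 30, "z": 0, "spin": 0},
  {"x": 0, "y": 37, "z": 0, "spin": 0},
  {"x": 0, "y": 37, "z": 0, "spin": 0},
  {"x": 0, "y": 37, "z": 0, "spin": 0},
  {"x": 0, "y": 37, "z": 0, "spin": 0},
  {"x": 0, "y": 0, "z": 0, "spin": 0},
  {"x": 0, "y": 0, "z": 0, "spin": 0},
])

```text
time: 23.25
position: [599.1, 215.0, 210.5]
ee_rot: [-3.141, -0.0, -3.14]
ft_force: [0.5, -0.7, -0.1]
finger_gap: 0.997
gripper_force: 0.0
```

```bash
python3 - <<'E'
from h import *
from bench import imaging,status
for n in("top","side"):
    c=imaging.camera(n)
    m=cv2.inRange(cv2.cvtColor(c["pixels"],cv2.COLOR_RGB2HSV),(18,110,60),(32,255,255))
    P=[np.round(proj(c,[597.5,36,z]),1) for z in(84,94,104)];u,v=map(int,P[1])
    w=m[v-25:v+25,u-25:u+25];print(n,P,u-25,v-25)
    for y in range(0,50,2):print("".join(".#"[x>0] for x in w[y]))
E
```

```text
top [array([312.8, 206.2]), array([312.5, 205. ]), array([312.3, 203.9])] 287 180Traceback (most recent call last):
  File "<stdin>", line 8, in <module>
  File "<stdin>", line 8, in <genexpr>
TypeError: string indices must be integers, not 'numpy.bool'
```

```bash
python3 - <<'E'
from h import *
from bench import imaging,status
for n in("top","side"):
    c=imaging.camera(n)
    h=cv2.cvtColor(c["pixels"],cv2.COLOR_RGB2HSV)
    m=cv2.inRange(h,(18,110,60),(32,255,255))
    P=[np.round(proj(c,[597.5,36,z]),1) for z in(84,94,104)];u,v=map(int,P[1])
    w=m[v-20:v+20,u-22:u+22];print(n,[p.tolist() for p in P],u-22,v-20)
    for r in w[::2]:print("".join("#" if x else "." for x in r))
E
```

```text
top [[312.8, 206.2], [312.5, 205.0], [312.3, 203.9]] 290 185
............................................
............................................
............................................
............................................
....................######..................
................#############...............
.............#####........#####.............
............####............####............
............###..............####...........
...........####..............####...........
............###..............####...........
............####............####............
.............#####........######............
..............################..............
.................###########................
............................................
............................................
............................................
............................................
............................................
side [[275.9, 246.4], [275.6, 241.1], [275.3, 235.7]] 253 221
............................................
............................................
............................................
............................................
............................................
........................#...................
.............#####..........####............
...........#...#................#...........
...........................#................
...........#................................
............######...#.#..###...............
............................................
........................#.......#...........
................#...#...........#...........
.......................#..##...#............
....................#...#...................
............................................
............................................
............................................
............................................
```

The bushing ring in the top view is centred at (312,203.5), against (312.3,203.9) predicted for a seated part. It is symmetric in the side view, and the arm is clear.

```bash
python3 -c "
from bench import arm
print(arm.finish_job())"
```

```text
the job is handed in; nothing more can be done
None
```

The spacer, washer and bushing are on the spindle in that order, and the job was handed in at about 23 s of the 64 s allowed; camera checks showed each part seated within about 2 mm, but no verdict came back.

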